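# Add the middle clamp to a glue-up

## Task

Two thin boards glued face to face stand on edge in the gluing jig with a spring clamp near each end. Take the spare spring clamp off its storage rail by squeezing its handles, and clip it upright and square over the top edge of the glued boards, midway between the two clamps already there, with its jaws well down over the edge and gripping. Leave the other things on the bench where they are.

Things in the scene. Friction and masses are not known exactly. Their poses are not given: they have to be found in the camera images.
- clip: The spare steel spring clamp, upright on the storage rail, jaws down, black handles up; 92 mm tall, 22 mm wide along y (30 mm at the pivot pin, 45 mm up), about 80 g. Origin: midway between its jaw tips, its lowest points, at the start 20 mm below the rail's top. z up to the handles, y along the pin and the gripped edge, x across it. 18 mm deep rubber jaw pads; an edge can enter 37 mm.
- clip_grip (a point): Midway between the clamp's two handles, 78 mm above its jaw tips; axes as the clamp's. Squeeze here along x. The flat handles, 5 mm thick, flare like a V from 26 mm over their outsides at 51 mm above the jaw tips to 55 mm at their tops (92 mm). Squeezed to about 28 mm over the tops (some 10 N), they are nearly upright and the jaws fully open, about 36 mm between pads.
- jaw_a (a joint): Angle of the clamp's lever on its +x side, rad: 0 with the jaws on a 12 mm thick edge, 0.28 fully open, -0.12 shut on nothing. A spring closes it.
- jaw_b (a joint): The same for the lever on the -x side; the two levers move together, mirrored.
- rack: Storage rail, fixed for the episode: dark base 75 x 160 x 20 mm with an upright plank 12 mm thick (along its x), 160 mm long (along its y), top edge 100 mm above the bench, carrying only the spare clamp. Origin: centre of the base's underside.
- rail_mid (a point): Middle of the rail's top edge, 100 mm above the bench. y runs along the edge, x across it, z up.
- jig: Gluing jig, fixed: plywood base 85 x 210 x 25 mm; two battens 45 mm high reach 24.5 mm either side of the middle; between them the glued boards stand on edge, 12 mm thick (x), 200 mm long (y), top 110 mm above the bench. Two clamps just like the spare one, fixed, sit on that edge 76 mm either side of its middle, handle tops 182 mm above the bench. Origin: centre of the underside.
- boards_mid (a point): Middle of the glued boards' top edge, midway between the two clamps, 110 mm above the bench. y runs along the edge, x across it, z up.
- finial: Turned wooden finial, 42 mm across, 92 mm tall, standing between rail and jig. Bystander. Origin: centre of its underside.
- glue: White glue bottle, 60 mm across, 160 mm tall. Bystander. Origin: centre of its underside.
- turned_box: Round turned wooden box with a lid knob, 94 mm across, 72 mm tall. Bystander. Origin: centre of its underside.
- mallet: Round dark wooden mallet standing on its head, 84 mm across, 220 mm tall. Bystander. Origin: centre of its underside.
- gouge: Turning gouge lying flat along its x, 390 mm long, handle to -x. Bystander. Origin: on the bench under a point near the ferrule.
- faceplate: Dark steel lathe faceplate lying hub up, 140 mm across, 40 mm tall. Bystander. Origin: centre of its underside.
Things that resemble listed ones, but are neither listed nor needed, are in the scene too. Several things have the shape of the clip; the one meant has the colours described above.

How it is judged:
At the end, for the whole second after the job is handed in: Clamp on the boards' top edge: jaw tips 8 to 42 mm below the edge, within 25 mm of its middle along it and 8 mm across it, upright within 0.2 rad, square within 0.25 rad, levers within 0.06 rad of their angle on a 12 mm edge, touching the boards, at rest (z of clip in the frame of boards_mid between -0.042 and -0.008 m and y of clip in the frame of boards_mid between -0.025 and 0.025 m and x of clip in the frame of boards_mid between -0.008 and 0.008 m and angle between clip's own z axis and vertical below 0.2 rad and angle between the y axis of clip and the y axis of boards_mid, either way round below 0.25 rad and value of joint jaw_a between -0.06 and 0.06 rad and value of joint jaw_b between -0.06 and 0.06 rad and linear speed of clip below 0.02 m/s and contact force between clip and jig above 1 N).
It fails at once if one of the other things on the bench was moved more than 30 mm (distance of any of finial, glue, turned_box, mallet, gouge, faceplate from where it was at the start of the episode above 0.03 m).
It also fails if it takes over 43 s, if anything falls off the work surface, if the arm or the gripper's body presses on something with over 40 N, if the wrist force passes 120 N, or if a joint passes its speed limit or range.

## Robot

A 7-joint arm with a two-finger parallel gripper is mounted at the origin on the work surface. World frame = base frame: x ahead of the robot, y to its left, z up, the work surface at z = 0. Lengths are in m, angles in rad, forces in N, time in s.
With the tool pointing down it reaches from about 0.4 to 0.875 m from the base axis. Payload 6.5 kg.
Tool frame: the origin (TCP) lies between the finger pads; the fingertips stand 14 mm ahead of it and the grasp point (between the pads) lies 5 mm behind it; z points along the fingers, y is the line along which they close (so a half turn about z gives the same grasp; the last joint's range is limited). The gripper opens to 85 mm and grips with 20 to 120 N. Pads are 22 mm wide; open, the fingers measure 114 mm over their backs; the gripper's body (76 mm by 85 mm) begins 54 mm behind the grasp point. The pads swing forward as they close: fully open they stand 13 mm farther back than shut.
Start: joints at [1.225, 0.536, -0.004, 1.538, 0.003, 1.067, -0.071], TCP at [0.18, -0.625, 0.245] pointing down, gripper open.
Joint ranges: [-2.7, 2.7], [-0.37, 2.16], [-1.27, 1.26], [0.24, 2.4], [-1.31, 4.45], [0.19, 1.91], [-2.76, 2.76]. Speed limits (rad/s): [2.39, 2.39, 3.14, 3.14, 3.14, 3.14, 3.14].

## Interface

Orientations are given as a unit quaternion [w, x, y, z].
In Python, from workcell import * gives the robot as it stands.
- The arm moves only by the tool apply_moves, never from a script. Its argument "targets" is text: rows parted by semicolons, each of 7 numbers parted by spaces: the shift along the tool's x, y, z in mm, then the turn, a rotation vector about the tool's x, y, z in degrees, then the closure, from 0 (fully open) to 1 (shut). In form: tx ty tz ax ay az grip; .... A call has 1 to 20 rows; each row is the pose to reach, as a shift and turn from the pose commanded when the call began, along the tool's axes at that moment; what a row does not reach only later rows make up. A row lasts 1/12 s, in which the tool goes at most 41.7 mm and 7.16 degrees, less where a joint would pass 70% of its speed; a pose out of reach is approached as far as the arm can. A call with a gripper value outside its range is refused whole. The fingers move at their own pace and stop on an object; "force" is the grip in N (left out, the last holds). Time passes only in rows, so rows that repeat a pose let the fingers close. It gives the time, the measured TCP pose, the force, the opening and the grip force at its end, in the units of the state.
- observe(): the state, without advancing time (a new reading comes with each control period).
- read_camera(name): name is "scene" or "top"; returns the picture (384x512x3 uint8, blue, green, red); there is no depth.
- camera_info(name): a dict with "fx", "fy", "cx", "cy" (pixels), "R" (3x3) and "t" (3): a world point X has camera coordinates R X + t. Camera axes: x right, y down, z forward; pixel columns grow to the right and rows downward; lengths in m; the calibration is good to about 2 mm. A picture is of the moment at which its call begins. camera_info takes no time and is no camera call.
- hand_in(): hands the job in; it is judged then, once.
The state is a dict: "t": time; "q": joint angles; "joint_velocities": joint speeds; "joint_torque": joint torques, N m; "position": TCP position; "tool_rot": TCP orientation; "wrist_force": force on the tool from outside, world axes, zero at the start; "wrist_torque": the same for the moment, N m; "finger_gap": finger opening in m; "finger_force": force on a finger pad.
Only numpy, scipy, OpenCV 4.12 (cv2) and the standard library are available. Lean on these libraries where they do the work, as an engineer would, in place of code of your own. Each camera call takes 0.05 s, during which the arm holds its last target. There are 200 camera calls.

## Working session

There is one attempt and no reset: what is moved stays moved. The work goes in short steps, Python scripts to look and compute and a tool call to move; the robot and the scene stay as the last step left them, time stands still between calls to the robot, and variables do not carry over. Pictures are saved under pics/ and viewed, at most 10 in all, crops included, and the job is handed in when it is done.

Besides the shell and the picture viewer there is one more tool, called after ">>>" by a JSON object that holds its "name" and its "arguments", one argument or row to a line. apply_moves: Moves the arm, as the interface text tells. Its arguments: {"type":"object","properties":{"targets":{"type":"string"},"force":{"type":"number"}},"required":["targets"]}

```bash
mkdir -p pics; python3 - <<'E'
from workcell import *
import cv2
for n in("scene","top"):
    im=read_camera(n); cv2.imwrite(f"pics/{n}0.png",im)
    c=camera_info(n); print(n,c)
s=observe(); print(s["t"],s["position"],s["tool_rot"],s["finger_gap"])
E
```

```text
scene {'fx': 453.7775787222631, 'fy': 453.7775787222631, 'cx': 255.48624308307697, 'cy': 192.58443979520953, 'R': array([[ 0.76827094,  0.64011086, -0.00422411],
       [ 0.36110997, -0.43883951, -0.82281193],
       [-0.52854456,  0.63061713, -0.56829806]]), 't': array([-0.40583121, -0.11200696,  1.72897208])}
top {'fx': 410.7067201697815, 'fy': 410.7067201697815, 'cx': 258.4787941960428, 'cy': 189.8616041720805, 'R': array([[ 0.03705642, -0.99930672,  0.00359157],
       [-0.97891789, -0.0370223 , -0.20087089],
       [ 0.2008646 ,  0.00392771, -0.97961114]]), 't': array([-0.0438069 ,  0.55264731,  1.44415111])}
0.1 [ 0.1793181  -0.624206    0.24451259] [-7.61422226e-04  9.90227851e-01  1.39456785e-01 -1.69549462e-04] 0.08535447142569301
```

View pics/scene0.png

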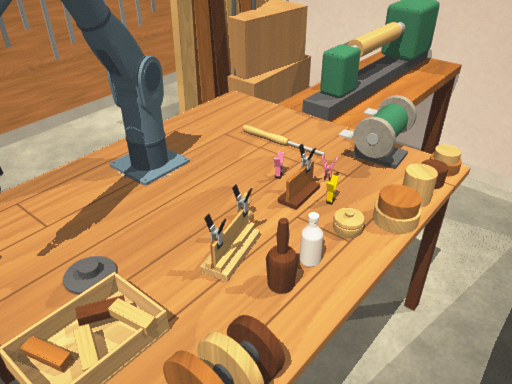

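View pics/top0.png

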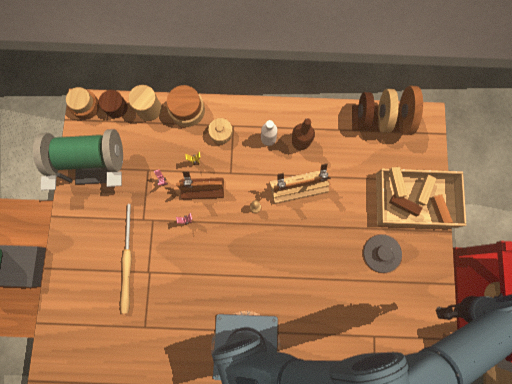

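The scene view shows the rail at about (300,190) with a black-handled clamp at (307,158), and the jig at (232,250) with clamps at (213,230) and (242,200). In the top view the rail is at (202,188) and the jig at (300,187).

Things that could be taken for the clip (top-view pixels):
- Pink clamps at (180,219) and (160,178).
- Yellow clamp at (193,158).
- The two fixed jig clamps at (282,183) and (324,171), black handles.
- The black-handled clamp on the rail at (187,182), which is my choice.

Next is a close crop to check that choice.

```bash
python3 - <<'E'
import cv2,numpy as np
a=cv2.imread("pics/scene0.png")[135:285,190:350]; b=cv2.imread("pics/top0.png")[145:235,145:345]
cv2.imwrite("pics/cropS.png",cv2.resize(a,None,fx=4,fy=4,interpolation=cv2.INTER_CUBIC)[:600])
cv2.imwrite("pics/cropT.png",cv2.resize(b,None,fx=4,fy=4,interpolation=cv2.INTER_CUBIC))
E
```

```text
(no output)
```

View pics/cropS.png

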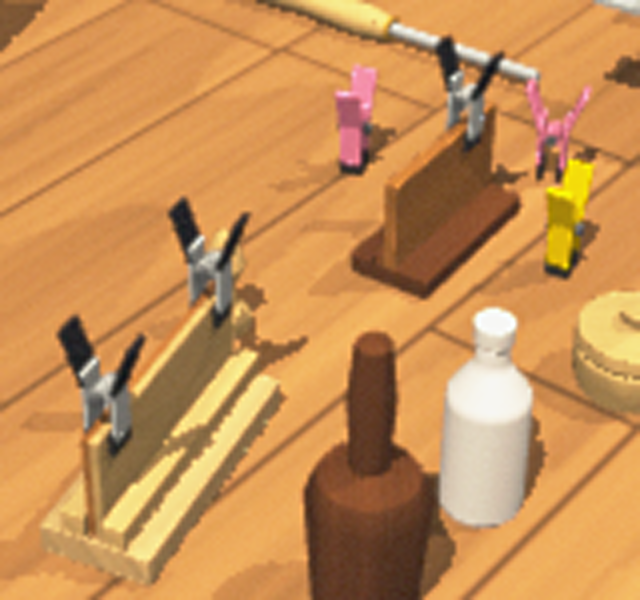

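View pics/cropT.png

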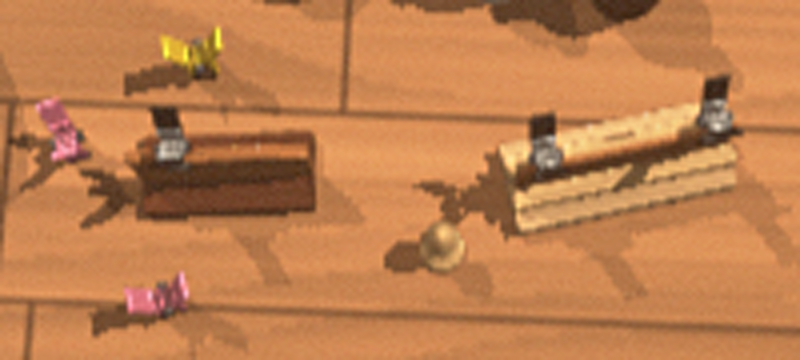

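The crops confirm the choice: the rail clamp has black handles and steel levers near the rail's +y end, and the pink and yellow ones stand on the bench. Next I measure the handle tops, the rail line and the boards line.

```bash
cat > h.py <<'E'
import cv2,numpy as np
from workcell import *
def ray(n,p,z):
    c=camera_info(n); R,t=c["R"],c["t"]; C=-R.T@t
    d=R.T@np.array([(p[0]-c["cx"])/c["fx"],(p[1]-c["cy"])/c["fy"],1])
    return C+d*(z-C[2])/d[2]
def proj(n,X):
    c=camera_info(n); v=c["R"]@np.array(X)+c["t"]
    return np.array([c["fx"]*v[0]/v[2]+c["cx"],c["fy"]*v[1]/v[2]+c["cy"]])
E
python3 - <<'E'
from h import *
np.set_printoptions(precision=4,suppress=True)
for n,(x0,y0,x1,y1) in {"scene":(190,135,350,285),"top":(145,145,345,235)}.items():
    im=cv2.imread(f"pics/{n}0.png")[y0:y1,x0:x1]
    f=cv2.resize(im,None,fx=4,fy=4,interpolation=cv2.INTER_CUBIC).astype(int)
    m=((f.max(2)<75)&(f.max(2)-f.min(2)<32)).astype(np.uint8)
    k,l,st,ce=cv2.connectedComponentsWithStats(m)
    for i in range(1,k):
        if st[i,4]>60:
            pts=np.argwhere(l==i)[:,::-1]
            ys=pts[:,1]; topc=pts[ys<=ys.min()+6].mean(0)
            o=lambda p:(np.array(p)+.5)/4-.5+[x0,y0]
            print(n,st[i],"topmid px",o(topc), "at z.172",ray(n,o(topc),.172)[:2],"z.182",ray(n,o(topc),.182)[:2])
# rail and boards: bottom/front corners hand-read in crop of top view
for nm,p,z in [("rail base nearL",(138,215),.02),("rail base nearR",(314,208),.02),("rail topL far",(140,138),.1),("rail topR far",(314,133),.1),("jig base nearL",(522,234),.025),("jig near R",(737,185),.025),("fin",(442,235),.092)]:
    q=(np.array(p)+.5)/4-.5+[145,145]; print(nm,ray("top",q,z))
E
```

```text
scene [436  39  22  43 509] topmid px [301.0717 145.3135] at z.172 [0.5405 0.2193] z.182 [0.5506 0.2039]
scene [472  55  29  45 376] topmid px [313.6393 149.3179] at z.172 [0.5872 0.223 ] z.182 [0.5967 0.2076]
scene [463 135  18  17 168] topmid px [307.7743 169.3601] at z.172 [0.6421 0.1094] z.182 [0.6509 0.0956]
scene [341 150  28  24 205] topmid px [281.0036 173.0107] at z.172 [0.5926 0.042 ] z.182 [0.602  0.0292]
scene [171 201  27  49 686] topmid px [235.0285 185.8092] at z.172 [ 0.5329 -0.0953] z.182 [ 0.5432 -0.1063]
scene [217 217  29  53 389] topmid px [250.1985 189.7206] at z.172 [ 0.579 -0.083] z.182 [ 0.5886 -0.0941]
scene [546 266  24  11 126] topmid px [328.1762 202.1099] at z.172 [0.7796 0.0053] z.182 [ 0.7864 -0.007 ]
scene [212 305  18  23 208] topmid px [245.6821 211.875 ] at z.172 [ 0.6366 -0.169 ] z.182 [ 0.6454 -0.1789]
scene [ 60 318  31  55 946] topmid px [208.0893 215.0944] at z.172 [ 0.5703 -0.2415] z.182 [ 0.58   -0.2504]
scene [111 338  32  59 518] topmid px [224.3393 220.0107] at z.172 [ 0.617  -0.2298] z.182 [ 0.6261 -0.2389]
scene [108 430  23  27 260] topmid px [221.5536 243.0179] at z.172 [ 0.6728 -0.2993] z.182 [ 0.6811 -0.3074]
top [154 109  24  19 204] topmid px [185.4645 172.7454] at z.172 [0.58   0.2261] z.182 [0.5776 0.2242]
top [714 130  21   8  67] topmid px [325.6758 178.0275] at z.172 [ 0.5796 -0.2495] z.182 [ 0.5772 -0.2479]
top [168 161  14   9  76] topmid px [188.2011 185.5018] at z.172 [0.5362 0.2137] z.182 [0.5341 0.2119]
rail base nearL [0.5178 0.2712 0.02  ]
rail base nearR [0.5306 0.1078 0.02  ]
rail topL far [0.5733 0.2587 0.1   ]
rail topR far [0.5837 0.1043 0.1   ]
jig base nearL [ 0.5125 -0.0865  0.025 ]
jig near R [ 0.5664 -0.2856  0.025 ]
fin [ 0.4973 -0.0132  0.092 ]
```

```bash
cat >> h.py <<'E'
from scipy.spatial.transform import Rotation as Ro
def delta(pos,phi):
    "tool-frame shift (mm) and turn (deg) to a tool-down pose with tool x heading phi"
    s=observe(); w=s["tool_rot"]; R=Ro.from_quat([*w[1:],w[0]])
    T=Ro.from_matrix(np.array([[np.cos(phi),np.sin(phi),0],[np.sin(phi),-np.cos(phi),0],[0,0,-1]]))
    return np.round(R.inv().apply(np.array(pos)-s["position"])*1000,1),np.round((R.inv()*T).as_rotvec(degrees=True),1)
E
python3 - <<'E'
from h import *
print(delta([.46,-.12,.30],1.1)); print(delta([.564,.222,.30],1.65))
E
```

```text
(array([ 409. , -407.2,  -54.9]), array([ -0.1,  -0. , -47. ]))
(array([ 603.4, -707.1,  -54.5]), array([ -0.1,  -0.1, -78.5]))
```

>>> {"name": "apply_moves", "arguments": {
  "targets": "409 -407 -55 0 0 -47 0;409 -407 -55 0 0 -47 0;409 -407 -55 0 0 -47 0;409 -407 -55 0 0 -47 0;409 -407 -55 0 0 -47 0;409 -407 -55 0 0 -47 0;409 -407 -55 0 0 -47 0;409 -407 -55 0 0 -47 0;409 -407 -55 0 0 -47 0;409 -407 -55 0 0 -47 0;409 -407 -55 0 0 -47 0;409 -407 -55 0 0 -47 0;409 -407 -55 0 0 -47 0;603 -707 -55 0 0 -78.5 0;603 -707 -55 0 0 -78.5 0;603 -707 -55 0 0 -78.5 0;603 -707 -55 0 0 -78.5 0;603 -707 -55 0 0 -78.5 0;603 -707 -55 0 0 -78.5 0",
  "force": 30
}}

```text
t: 1.68
position: [0.5192, 0.0858, 0.2988]
tool_rot: [-0.0, 0.678, 0.735, -0.0]
wrist_force: [1.5, -0.6, 0.1]
finger_gap: 0.0856
finger_force: 0.0
```

```bash
python3 - <<'E'
from h import *
print(delta([.564,.222,.225],1.65))
E
```

```text
(array([132.1,  55.7,  73.7]), array([-0. ,  0. ,  0.1]))
```

>>> {"name": "apply_moves", "arguments": {
  "targets": "132 56 40 0 0 0 0;132 56 40 0 0 0 0;132 56 40 0 0 0 0;132 56 40 0 0 0 0;132 56 74 0 0 0 0;132 56 74 0 0 0 0;132 56 74 0 0 0 0"
}}

```text
t: 2.27
position: [0.5633, 0.2192, 0.2232]
tool_rot: [-0.001, 0.678, 0.735, -0.002]
wrist_force: [0.8, -0.5, -0.5]
finger_gap: 0.0853
finger_force: 0.0
```

```bash
python3 - <<'E'
from h import *
im=read_camera("scene"); f=cv2.resize(im[100:220,240:370],None,fx=4.5,fy=4.5,interpolation=cv2.INTER_CUBIC)
g=read_camera("top"); g=cv2.resize(g[130:220,140:240],None,fx=2.5,fy=2.5,interpolation=cv2.INTER_CUBIC)
c=np.zeros((max(f.shape[0],g.shape[0]),f.shape[1]+0,3),np.uint8); c[:f.shape[0]]=f
cv2.imwrite("pics/a1.png",c); print(observe()["position"],observe()["tool_rot"])
for X in ([.564,.222,.172],[.564,.222,.225],[.564,.222,.08]): print((proj("scene",X)-[240,100])*4.5)
E
```

```text
[0.56507415 0.21940095 0.22596185] [3.53209515e-04 6.79062162e-01 7.34080652e-01 2.29781567e-04]
[303.74528695 212.46515254]
[308.31395233 146.49230583]
[296.24318386 320.79768651]
```

View pics/a1.png

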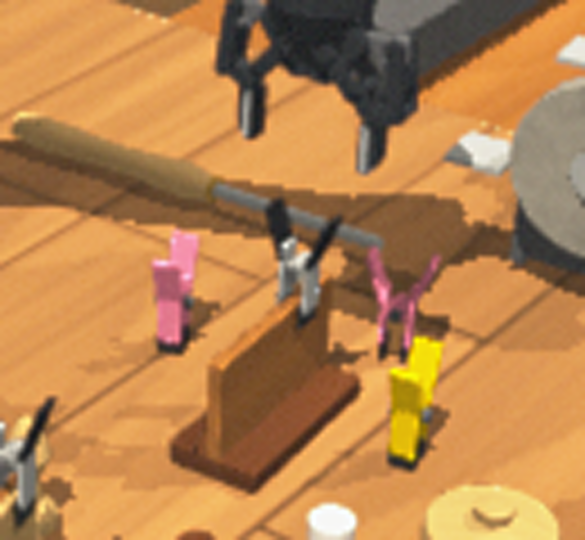

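The handle tops are at (275,205) and (337,222) in the crop. Their middle is (306,213), against (304,212) predicted, so the measurement holds and the fingers straddle the clamp centrally. I'll descend and squeeze.

>>> {"name": "apply_moves", "arguments": {
  "targets": "1 0 25 0 0 0 0;1 0 50 0 0 0 0;1 0 72 0 0 0 0;1 0 72 0 0 0 0;1 0 72 0 0 0 0;1 0 72 0 0 0 0.4;1 0 72 0 0 0 0.5;1 0 72 0 0 0 0.6;1 0 72 0 0 0 0.7;1 0 72 0 0 0 0.8;1 0 72 0 0 0 0.9;1 0 72 0 0 0 1;1 0 72 0 0 0 1;1 0 72 0 0 0 1;1 0 72 0 0 0 1;1 0 72 0 0 0 1",
  "force": 30
}}

```text
t: 3.7
position: [0.5644, 0.2212, 0.1529]
tool_rot: [-0.0, 0.679, 0.735, -0.0]
wrist_force: [-0.6, -0.1, -1.1]
finger_gap: 0.025
finger_force: 33.2
```

```bash
python3 - <<'E'
from h import *
im=read_camera("scene"); f=cv2.resize(im[110:220,250:370],None,fx=4.5,fy=4.5,interpolation=cv2.INTER_CUBIC)
cv2.imwrite("pics/a2.png",f); s=observe(); print(s["position"],s["finger_gap"],s["finger_force"],s["wrist_force"])
E
```

```text
[0.56442574 0.22113    0.15288331] 0.025109974831971214 33.22339452803135 [ 0.39570952  0.31228773 -0.97799655]
```

View pics/a2.png

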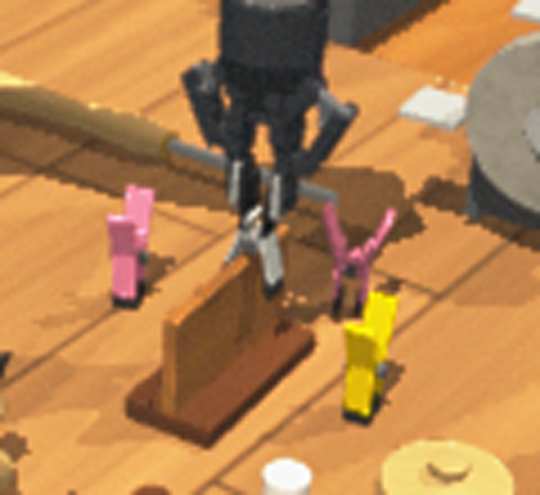

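The fingers hold the handles between (240,185) and (280,190) with a 25 mm gap. The jaw at (272,275) has swung clear of the rail, so I'll lift.

>>> {"name": "apply_moves", "arguments": {
  "targets": "0 0 -15 0 0 0 1;0 0 -30 0 0 0 1;0 0 -50 0 0 0 1;0 0 -75 0 0 0 1;0 0 -100 0 0 0 1;0 0 -125 0 0 0 1;0 0 -140 0 0 0 1;0 0 -140 0 0 0 1;0 0 -140 0 0 0 1"
}}

```text
t: 4.5
position: [0.5647, 0.2213, 0.2934]
tool_rot: [0.0, 0.679, 0.735, 0.001]
wrist_force: [-0.1, 0.0, -1.5]
finger_gap: 0.0252
finger_force: 33.3
```

```bash
python3 - <<'E'
from h import *
im=read_camera("scene"); f=cv2.resize(im[70:190,250:370],None,fx=4.5,fy=4.5,interpolation=cv2.INTER_CUBIC)
cv2.imwrite("pics/a3.png",f); s=observe(); print(s["position"],s["finger_gap"],s["finger_force"],s["wrist_force"])
p=s["position"]
for dz in (0,-.028,-.073): print((proj("scene",p+[0,0,dz])-[250,70])*4.5)
print(delta([.5845,-.1724,.293],np.pi/2+.25))
E
```

```text
[0.56414608 0.22082588 0.29221858] 0.024742281475050316 33.252133168280125 [ 0.02197482 -0.77272099 -1.19373834]
[268.60270746 194.36906786]
[266.0393277 231.5055067]
[262.03784824 289.47612009]
(array([-393.6,  -10.8,   -0.6]), array([-0. ,  0. , -9.8]))
```

View pics/a3.png

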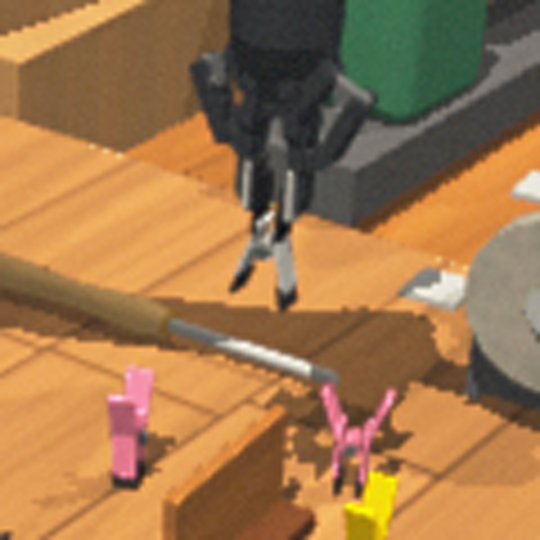

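The clamp hangs upright from the gripper with open jaws. The tips at (238,287) and (285,305) have a middle of (262,296), within about 5 mm of the expected height. I'll carry it over the jig.

>>> {"name": "apply_moves", "arguments": {
  "targets": "-30 -1 0 0 0 -1 1;-65 -2 0 0 0 -2 1;-100 -3 0 0 0 -3 1;-135 -4 0 0 0 -4 1;-170 -5 0 0 0 -5 1;-205 -6 0 0 0 -6 1;-240 -7 0 0 0 -7 1;-275 -8 0 0 0 -8 1;-310 -9 0 0 0 -9 1;-345 -10 0 0 0 -9.8 1;-375 -11 0 0 0 -9.8 1;-394 -11 0 0 0 -9.8 1;-394 -11 0 0 0 -9.8 1;-394 -11 0 0 0 -9.8 1;-394 -11 0 0 0 -9.8 1"
}}

```text
t: 5.8
position: [0.5841, -0.1712, 0.2918]
tool_rot: [-0.001, 0.613, 0.79, 0.0]
wrist_force: [0.6, 0.9, -0.9]
finger_gap: 0.025
finger_force: 33.3
```

```bash
python3 - <<'E'
from h import *
im=read_camera("scene"); o=np.array([180,120]); f=cv2.resize(im[120:270,180:310],None,fx=4,fy=4,interpolation=cv2.INTER_CUBIC)
cv2.imwrite("pics/a4.png",f); s=observe(); print(s["position"],s["finger_gap"],s["finger_force"],s["tool_rot"])
p=s["position"]
print("tips expected",(proj("scene",p+[0,0,-.075])-o)*4)
for d in (-.1,-.065,0,.065,.1): print(d,(proj("scene",[.5845-d*np.sin(.25),-.1724+d*np.cos(.25),.11])-o)*4)
E
```

```text
[ 0.5843447  -0.17064226  0.29213099] 0.0246521789345126 33.25347449630499 [-9.45423499e-04  6.12483212e-01  7.90483020e-01  1.27269197e-04]
tips expected [199.60751261 283.06021688]
-0.1 [131.02281889 499.97142126]
-0.065 [157.47953341 468.21164622]
0 [203.69493463 412.73269607]
0.065 [246.47431378 361.37849421]
0.1 [268.21782451 335.27665118]
```

View pics/a4.png

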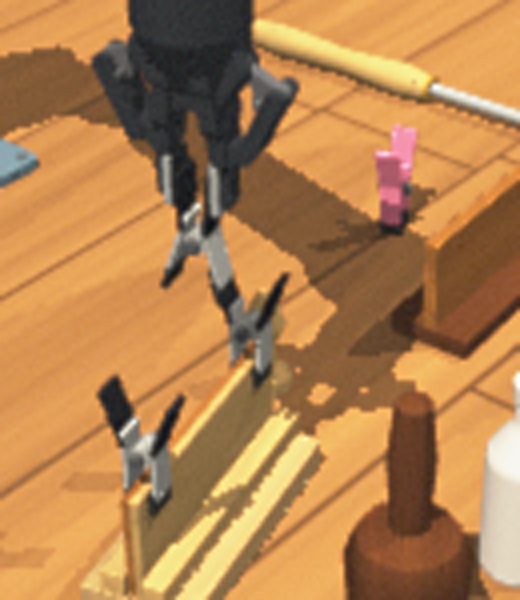

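The held clamp's tips are at (172,280) and (228,300), with the middle at (200,290), nearly as expected. The boards' near end at (130,498) matches the prediction of (131,500). A numeric check of the top strip comes before lowering.

```bash
python3 - <<'E'
from h import *
f=cv2.imread("pics/a4.png"); 
for r in (400,412,425,440):
    print(r,[(x,*f[r,x]) for x in range(170,236,5)])
g=cv2.imread("pics/top0.png")
for d in (-.03,0,.03):
    p=proj("top",[.5845-d*np.sin(.25),-.1724+d*np.cos(.25),.11]); c=int(round(p[0]))
    print(p,[(r,*g[r,c]) for r in range(int(p[1])-6,int(p[1])+8)])
E
```

```text
400 [(170, np.uint8(84), np.uint8(149), np.uint8(223)), (175, np.uint8(63), np.uint8(92), np.uint8(130)), (180, np.uint8(42), np.uint8(41), np.uint8(51)), (185, np.uint8(66), np.uint8(110), np.uint8(161)), (190, np.uint8(91), np.uint8(165), np.uint8(236)), (195, np.uint8(85), np.uint8(154), np.uint8(223)), (200, np.uint8(79), np.uint8(149), np.uint8(217)), (205, np.uint8(69), np.uint8(136), np.uint8(218)), (210, np.uint8(77), np.uint8(158), np.uint8(230)), (215, np.uint8(125), np.uint8(217), np.uint8(249)), (220, np.uint8(130), np.uint8(219), np.uint8(252)), (225, np.uint8(86), np.uint8(142), np.uint8(187)), (230, np.uint8(69), np.uint8(109), np.uint8(139)), (235, np.uint8(69), np.uint8(109), np.uint8(139))]
412 [(170, np.uint8(50), np.uint8(47), np.uint8(48)), (175, np.uint8(33), np.uint8(31), np.uint8(35)), (180, np.uint8(62), np.uint8(115), np.uint8(174)), (185, np.uint8(90), np.uint8(165), np.uint8(235)), (190, np.uint8(92), np.uint8(163), np.uint8(234)), (195, np.uint8(69), np.uint8(140), np.uint8(224)), (200, np.uint8(75), np.uint8(149), np.uint8(229)), (205, np.uint8(112), np.
[... 3305 characters left out ...]
3), np.uint8(100), np.uint8(156)), (176, np.uint8(116), np.uint8(171), np.uint8(228)), (177, np.uint8(131), np.uint8(202), np.uint8(247)), (178, np.uint8(134), np.uint8(202), np.uint8(246)), (179, np.uint8(125), np.uint8(189), np.uint8(238)), (180, np.uint8(122), np.uint8(190), np.uint8(239)), (181, np.uint8(119), np.uint8(191), np.uint8(241)), (182, np.uint8(109), np.uint8(176), np.uint8(235)), (183, np.uint8(79), np.uint8(136), np.uint8(209)), (184, np.uint8(61), np.uint8(100), np.uint8(165)), (185, np.uint8(35), np.uint8(64), np.uint8(105)), (186, np.uint8(26), np.uint8(50), np.uint8(83)), (187, np.uint8(42), np.uint8(67), np.uint8(100)), (188, np.uint8(94), np.uint8(151), np.uint8(201))]
```

The top strip at row 412 runs from about 192 to 214, so its middle is 203, against 203.7 predicted. The top view's near edge agrees too. I'll lower by 131 mm.

>>> {"name": "apply_moves", "arguments": {
  "targets": "0 0 20 0 0 0 1;0 0 40 0 0 0 1;0 0 60 0 0 0 1;0 0 75 0 0 0 1;0 0 87 0 0 0 1;0 0 97 0 0 0 1;0 0 107 0 0 0 1;0 0 117 0 0 0 1;0 0 125 0 0 0 1;0 0 131 0 0 0 1;0 0 131 0 0 0 1;0 0 131 0 0 0 1"
}}

```text
t: 6.85
position: [0.5847, -0.1725, 0.1619]
tool_rot: [-0.0, 0.613, 0.79, 0.0]
wrist_force: [0.9, -0.2, -0.2]
finger_gap: 0.0252
finger_force: 33.3
```

```bash
python3 - <<'E'
from h import *
im=read_camera("scene"); f=cv2.resize(im[150:270,190:310],None,fx=5,fy=5,interpolation=cv2.INTER_CUBIC)
cv2.imwrite("pics/a5.png",f); s=observe(); print(s["position"],s["finger_gap"],s["finger_force"],s["wrist_force"])
E
```

```text
[ 0.58498512 -0.17250325  0.16235259] 0.025192638969589235 33.25921230018139 [ 0.91398403 -0.21809736  0.16652802]
```

View pics/a5.png

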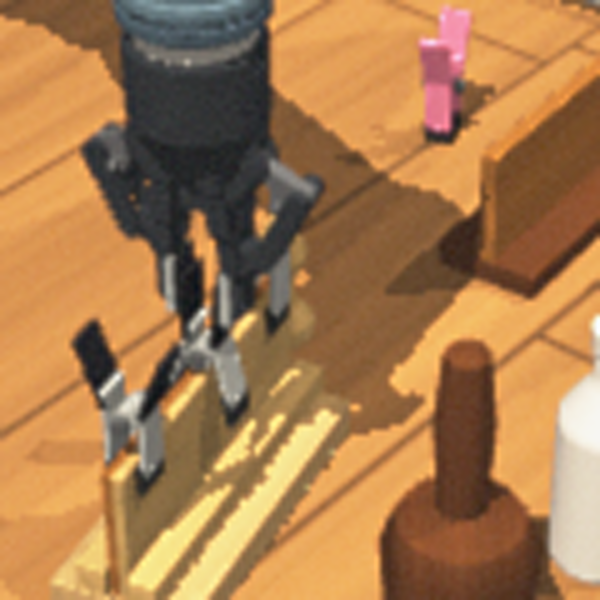

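The jaws straddle the boards, with the near tip at (238,420) below the edge and almost no contact force. I'll release gradually, then retreat upward.

>>> {"name": "apply_moves", "arguments": {
  "targets": "0 0 0 0 0 0 0.6;0 0 0 0 0 0 0.5;0 0 0 0 0 0 0.4;0 0 0 0 0 0 0.3;0 0 0 0 0 0 0.2;0 0 0 0 0 0 0;0 0 0 0 0 0 0;0 0 0 0 0 0 0;0 0 0 0 0 0 0;0 0 -20 0 0 0 0;0 0 -45 0 0 0 0;0 0 -80 0 0 0 0;0 0 -115 0 0 0 0;0 0 -130 0 0 0 0;0 0 -130 0 0 0 0;0 0 -130 0 0 0 0"
}}

```text
t: 8.23
position: [0.585, -0.1726, 0.2927]
tool_rot: [0.001, 0.613, 0.79, 0.0]
wrist_force: [-1.5, -0.1, -0.1]
finger_gap: 0.0852
finger_force: 0.0
```

```bash
python3 - <<'E'
from h import *
im=read_camera("scene"); f=cv2.resize(im[150:270,190:310],None,fx=5,fy=5,interpolation=cv2.INTER_CUBIC)
cv2.imwrite("pics/a6.png",f); s=observe(); print(s["t"],s["position"],s["finger_gap"],s["wrist_force"])
for dz in (.11,.0875,.09,.182,.1795): print(dz,(proj("scene",[.5845,-.1724,dz])-[190,150])*5)
E
```

```text
8.2833 [ 0.58422761 -0.17255067  0.2913518 ] 0.08552641816220104 [ 0.39448436  0.19563166 -1.06284044]
0.11 [204.61866829 365.91587008]
0.0875 [206.03434514 397.66005046]
0.09 [205.87846644 394.16473181]
0.182 [199.88708589 259.81806584]
0.1795 [200.05674278 263.62233722]
```

View pics/a6.png

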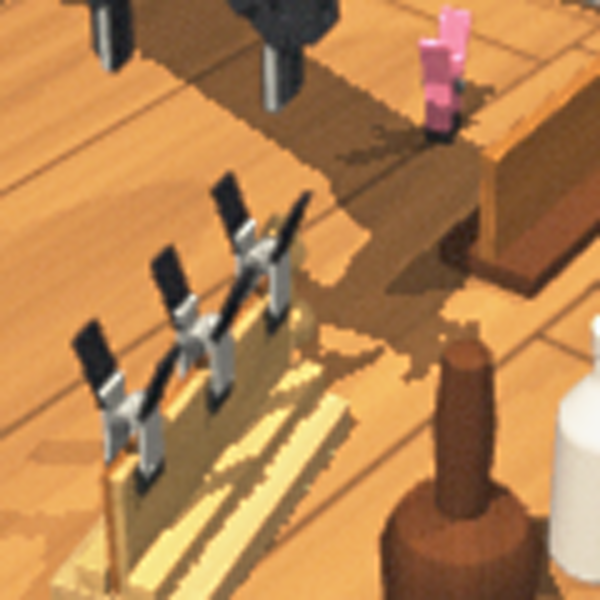

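The clamp sits on the boards. Its left handle top at (167,250) lies evenly between the neighbours' tops at (90,323) and (227,177), parallel and at matching height, and nothing else has moved. I'll hand it in.

```bash
python3 -c "
from workcell import *
print(hand_in())"
```

```text
the job is handed in; nothing more can be done
None
```

The spare clamp is clipped upright on the boards' top edge, midway between the two fixed clamps by the last picture, and the job was handed in at about 8.3 s; no verdict came back.

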